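Level the lacquer curing stand

TASK

The low stand that carries the half-gold lacquer tile is tipped towards the corner with the brass wing screw and rocks. Turn that wing screw clockwise (seen from above), about a fifth of a turn, until its wing lies parallel to the long edges of the stand, so that the stand sits level with all its feet loaded; leave the stand standing where it is and let go of the screw.

Things in the scene. Friction and masses are not known exactly. Their poses are not given: they have to be found in the camera images.
- stand: Loose wooden stand (1.4 to 2 kg), plate 210 x 160 x 18 mm, top 38 mm above the bench; a half-gilded black tile 120 mm square stands 4 mm proud on it. Origin: plate centre, level with the feet's undersides; x along the long edges, z up. Rubber feet at x +-85, y +-60 mm; the one at +85, +60 is the screw foot, too high at first: the stand leans 1 to 3 degrees that way. Other corners: flat brass caps.
- screw (a joint): Wing screw at x +85, y +60 mm of the stand, rad. Grows clockwise seen from above, stops at 0 and 1.6, starts at 0 to 0.3, stays where left (friction 0.1 N m). Quick thread, 6 mm of foot per rad, onto a sprung pad (1.2 N per mm); the wing keeps its height on the plate. From about 1.0 on the stand is level, all feet loaded; at 1.35 the wing is parallel to the long edges.
- wing (a point): Grip point on the screw's axis in the brass wing, about 70 mm above the bench. The wing is an upright flat bar 42 mm long, 14 mm thick, 34 mm high, from 20 mm below to 14 mm above this point, on a round neck, its underside 14 mm above the plate. x along the wing's length, y across its two flat faces (the way to grip it), z up; turns with the screw.
- foot_back: The fixed rubber foot at x = -85, y = -60 mm of the stand, diagonally opposite the wing screw, 24 mm wide and 20 mm high; it hangs clear of the bench until the stand is levelled. Origin: centre of its underside.

How it is judged:
By the outcome, as a careful person would: the job done as asked, in the order asked, and still so for the second after the job is handed in, with the robot touching nothing.
It also fails if it takes over 30 s, if anything falls off the work surface, if the arm or the gripper's body presses on something with over 40 N, if the wrist force passes 120 N, or if a joint passes its speed limit or range.

ROBOT

A 7-joint arm with a two-finger parallel gripper is mounted at the origin on the work surface. World frame = base frame: x ahead of the robot, y to its left, z up, the work surface at z = 0. Lengths are in mm, angles in rad, forces in N, time in s.
With the tool pointing down it reaches from about 425 to 875 mm from the base axis. Payload 8.4 kg.
Tool frame: the origin (TCP) lies between the finger pads; the fingertips stand manip.nose_length ahead of it and the grasp point (between the pads) lies 2 mm behind it (manip.nose_length is the distance from the TCP to the fingertips, in mm); z points along the fingers, y is the line along which they close (so a half turn about z gives the same grasp; the last joint's range is limited). The gripper opens to 85 mm and grips with 20 to 120 N. Pads are 22 mm wide; open, the fingers measure 114 mm over their backs; the gripper's body (76 mm by 85 mm) begins 54 mm behind the grasp point. The pads swing forward as they close: fully open they stand 13 mm farther back than shut.
Start: joints at [1.084, 0.333, 0.04, 1.465, -0.013, 1.343, -0.059], TCP at [245.775, -601.714, 248.308] pointing down, gripper open.
Joint ranges: [-2.58, 2.58], [-0.38, 2.09], [-1.3, 1.39], [0.25, 2.4], [-1.5, 4.64], [0.08, 2.09], [-2.65, 2.65]. Speed limits (rad/s): [2.22, 2.22, 2.79, 2.79, 3.14, 3.14, 3.14].

INTERFACE

Orientations are given as a unit quaternion [x, y, z, w].
In Python, from station import manip gives the robot as it stands.
- The arm moves only by the tool drive_tool, never from a script. Its argument "steps" is a list of rows, each a list of 3 entries, a list of its own where there are three numbers: the shift along the tool's x, y, z in mm, then the turn, a rotation vector about the tool's x, y, z in degrees, then the finger opening in mm, from 0 to 85.4. A call has 1 to 12 rows; each row is the pose to reach, as a shift and turn from the pose commanded when the call began, along the tool's axes at that moment; what a row does not reach only later rows make up. A row lasts 1/10 s, in which the tool goes at most 50 mm and 8.59 degrees, less where a joint would pass 70% of its speed; a pose out of reach is approached as far as the arm can. A call with a gripper value outside its range is refused whole. The fingers move at their own pace and stop on an object; "force" is the grip in N (left out, the last holds). Time passes only in rows, so rows that repeat a pose let the fingers close. It gives the time, the measured TCP pose, the force, the opening and the grip force at its end, in the units of the state.
- manip.get_obs(): the state, without advancing time (a new reading comes with each control period).
- manip.snapshot(name): name is "scene" or "top" or "wrist"; returns the picture (420x560x3 uint8, blue, green, red); there is no depth.
- manip.get_calibration(name): a dict with "K" (3x3 intrinsics, pixels), "cam_to_world" (4x4, takes a point from camera to world coordinates). Camera axes: x right, y down, z forward; pixel columns grow to the right and rows downward; lengths in mm; the calibration is good to about 2 mm. The wrist camera is an equidistant fisheye: a pixel r from the principal point sees the ray r / f radians off the axis. A picture is of the moment at which its call begins: read the wrist's pose just before it. get_calibration takes no time and is no camera call; for the wrist camera it gives the pose at the moment of the call.
- manip.sign_off(): hands the job in; it is judged then, once.
The state is a dict: "time": time; "joint_pos": joint angles; "joint_vel": joint speeds; "effort": joint torques, N m; "eef_pos": TCP position; "eef_rot": TCP orientation; "wrist_force": force on the tool from outside, world axes, zero at the start; "torque": the same for the moment, N m; "finger_gap": finger opening in mm; "finger_force": force on a finger pad.
Only numpy, scipy, OpenCV 4.12 (cv2) and the standard library are available. Lean on these libraries where they do the work, as an engineer would, in place of code of your own. Each camera call takes 0.05 s, during which the arm holds its last target. There are 200 camera calls.

## Working session

There is one attempt and no reset: what is moved stays moved. The work goes in short steps, Python scripts to look and compute and a tool call to move; the robot and the scene stay as the last step left them, time stands still between calls to the robot, and variables do not carry over. Pictures are saved under pics/ and viewed, at most 10 in all, crops included, and the job is handed in when it is done.

Besides the shell and the picture viewer there is one more tool, called as a command line: name --argument value ..., lists and objects as JSON in quotes. drive_tool: Moves the arm, as the interface text tells. Its arguments: {"type":"object","properties":{"steps":{"type":"array","items":{"type":"array"}},"force":{"type":"number"}},"required":["steps"]}

```bash
mkdir -p pics; python3 - <<'E'
from station import manip
import cv2, numpy as np
for n in ("scene","top"):
    im=manip.snapshot(n); cv2.imwrite(f"pics/{n}0.png",im)
    c=manip.get_calibration(n); print(n,np.array(c["K"]).round(1).tolist(),np.array(c["cam_to_world"]).round(3).tolist())
o=manip.get_obs(); print(o["time"],o["eef_pos"],o["eef_rot"],o["finger_gap"],manip.nose_length)
a=cv2.imread("pics/top0.png")
cv2.imwrite("pics/top0b.png",cv2.resize(a,(800,600),interpolation=cv2.INTER_CUBIC))
E
```

```text
scene [[429.8, 0.0, 276.4], [0.0, 429.8, 207.5], [0.0, 0.0, 1.0]] [[0.475, 0.637, -0.607, 908.931], [0.88, -0.349, 0.322, -163.904], [-0.007, -0.687, -0.726, 557.133], [0.0, 0.0, 0.0, 1.0]]
top [[387.6, 0.0, 284.1], [0.0, 387.6, 208.2], [0.0, 0.0, 1.0]] [[0.111, -0.974, 0.198, 372.013], [-0.994, -0.11, 0.018, 24.046], [0.005, -0.199, -0.98, 702.609], [0.0, 0.0, 0.0, 1.0]]
0.1 [ 245.60219237 -601.38499976  247.503944  ] [ 9.81263883e-01  1.92667148e-01 -2.04640172e-04 -7.21315248e-04] 85.60803914353407 17.0
```

View pics/top0b.png

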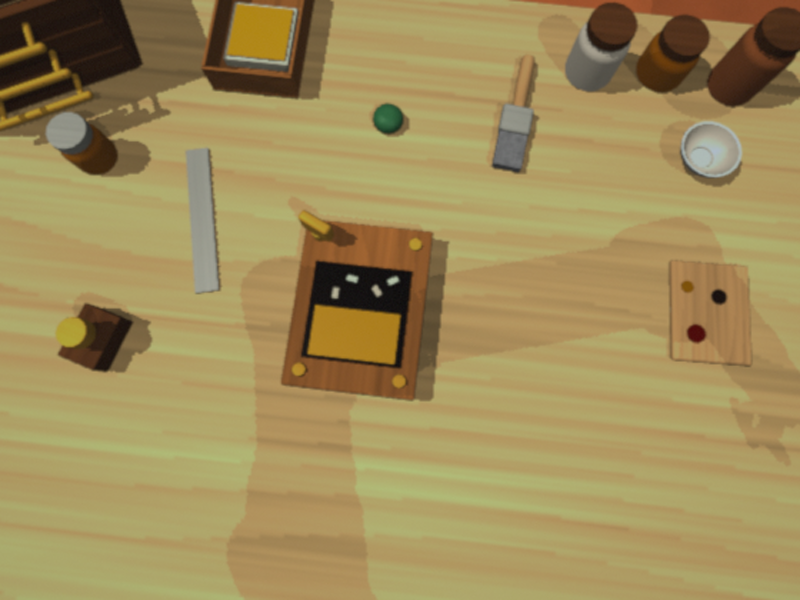

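View pics/scene0.png

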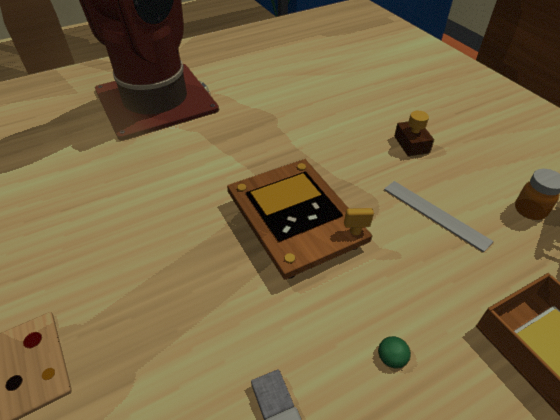

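The stand has its gold half towards the robot. In the 800×600 top view the wing is at about (314,224) and the caps are at (415,244), (298,370) and (399,381). In the scene view the caps are at (241,188), (301,167) and (290,258), and the wing is at (358,218). Next I'll zoom in on the wing and fit the pose.

```bash
cat > h.py <<'E'
import numpy as np, cv2
from scipy.spatial.transform import Rotation as R
from scipy.optimize import least_squares
def proj(c,P):
    T=np.linalg.inv(np.array(c["cam_to_world"])); p=np.atleast_2d(P)@T[:3,:3].T+T[:3,3]
    q=p@np.array(c["K"]).T; return q[:,:2]/q[:,2:]
AX=np.array([-85,60,0])/np.hypot(85,60)   # tilt axis: about it, the +85,+60 corner goes down
def stand(p): # x,y,yaw,tilt
    return R.from_euler('z',p[2])*R.from_rotvec(AX*p[3]), np.array([p[0],p[1],0])
def toW(p,X):
    r,t=stand(p); return r.apply(np.atleast_2d(X))+t
def wingpts(q,X): # wing frame -> stand frame
    return R.from_euler('z',1.35-q).apply(np.atleast_2d(X))+[85,60,70]
E
python3 - <<'E'
from h import *
from station import manip
ct,cs=manip.get_calibration("top"),manip.get_calibration("scene")
print(toW([0,0,0,.05],[85,60,0]))
caps=np.array([[85,-60,39],[-85,60,39],[-85,-60,39]]); cor=np.array([[105,-80,38],[-105,80,38],[-105,-80,38]])
ut=np.array([[415,244],[298,370],[399,381],[433,232],[282,384],[415,400]])*0.7
us=np.array([[290,258],[301,167],[241,188]])
f=lambda p:np.r_[(proj(ct,toW(p,np.r_[caps,cor]))-ut).ravel(),(proj(cs,toW(p,caps))-us).ravel(),10*(p[3]-.035)]
s=least_squares(f,[550,50,0,.035],x_scale=[100,100,1,.1]);print(s.x,f(s.x).round(1)); np.save("p.npy",s.x)
w=toW(s.x,[85,60,70])[0]; print("wing",w)
a=cv2.imread("pics/top0.png");b=cv2.imread("pics/scene0.png")
def crop(im,c,h=25):
    x,y=c.astype(int); print(x-h,y-h); return cv2.resize(im[y-h:y+h,x-h:x+h],(400,400),interpolation=cv2.INTER_CUBIC)
cv2.imwrite("pics/w0.png",np.hstack([crop(a,proj(ct,w)[0]),crop(b,proj(cs,w)[0])]))
E
```

```text
[[84.92934498 59.89990538 -4.89976502]]
[ 4.90170781e+02  9.23556603e+01 -4.65847606e-05  8.53544928e-03] [-0.3 -0.2  0.7 -0.6  0.1 -0.4 -0.6 -1.1 -1.5  0.1 -0.7 -0.4 -1.4 -0.3
 -1.  -0.7 -0.7 -0.  -0.3]
wing [575.51609267 152.83688427  69.16067776]
195 132
332 190
```

View pics/w0.png

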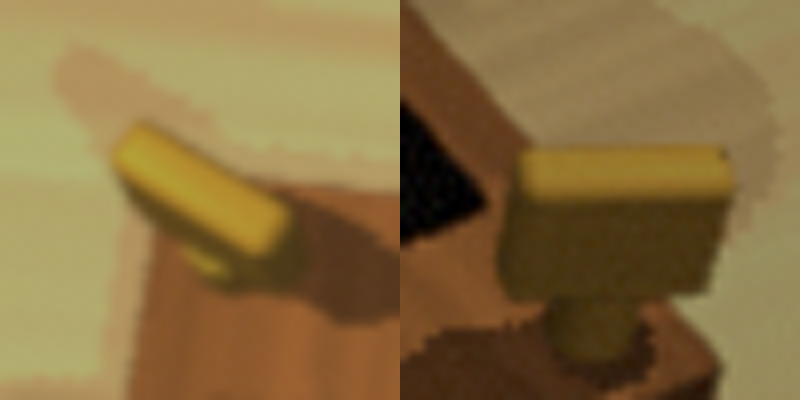

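The top crop shows the wing's top face running from (128,138) to (277,232), centred at about (203,186). In the scene crop the top face is centred at about (227,172) of its half. Now I'll fit the wing's position and angle.

```bash
python3 - <<'E'
from h import *
from station import manip
ct,cs=manip.get_calibration("top"),manip.get_calibration("scene")
t=np.array([[128,138],[277,232]])/8+[195,132]
s=np.array([[123,174],[332,170]])/8+[332,190]
def f(p):
    d=21*np.array([np.cos(p[3]),np.sin(p[3]),0]); E=np.array([p[:3]+d,p[:3]-d])
    return np.r_[(proj(ct,E)-t).ravel(),(proj(cs,E[::1])-s[::-1]).ravel()]
r=least_squares(f,[575,152,83,1.1],x_scale=[10,10,10,.1]); print(r.x,np.degrees(r.x[3]),f(r.x).round(1))
print(np.load("p.npy"))
o=manip.get_obs(); M=R.from_quat(o["eef_rot"])
psi=r.x[3]; 
ya=psi-np.pi/2
y0=M.apply([0,1,0]); print("tool y az",np.degrees(np.arctan2(y0[1],y0[0])),"want",np.degrees(ya))
for z in (150,75): print(z,(M.inv().apply(np.r_[r.x[:2],z]-o["eef_pos"])).round(1))
E
```

```text
[577.62506259 154.04487978  79.02303915   1.10441135] 63.27810896867111 [-1.8 -1.2 -0.   0.1 -0.2  0.2 -1.7  0.4]
[ 4.90170781e+02  9.23556603e+01 -4.65847606e-05  8.53544928e-03]
tool y az -67.78304503011434 want -26.721891031328884
150 [ 593.  -573.7   98.3]
75 [ 593.  -573.5  173.3]
```

drive_tool --steps '[[[50, -48, 0], [0, 0, -4], 85], [[99, -96, 0], [0, 0, -8], 85], [[148, -143, 5], [0, 0, -12], 85], [[198, -191, 10], [0, 0, -16], 85], [[247, -239, 15], [0, 0, -20], 85], [[296, -287, 20], [0, 0, -24], 85], [[346, -335, 25], [0, 0, -28], 85], [[395, -382, 30], [0, 0, -32], 85], [[445, -430, 35], [0, 0, -36], 85], [[494, -478, 40], [0, 0, -40], 85], [[544, -526, 50], [0, 0, -41], 85], [[593, -574, 60], [0, 0, -41], 85]]' --force 40

```text
time: 1.3
eef_pos: [487.0, -51.8, 212.0]
eef_rot: [0.852, 0.524, 0.0, 0.0]
wrist_force: [0.7, -0.1, -0.4]
finger_gap: 85.0
finger_force: 0.0
```

drive_tool --steps '[[[0, 0, 0], [0, 0, 0], 85], [[0, 0, 0], [0, 0, 0], 85], [[0, 0, 0], [0, 0, 0], 85], [[0, 0, 0], [0, 0, 0], 85]]'

```text
time: 1.7
eef_pos: [486.3, -55.2, 212.1]
eef_rot: [0.852, 0.523, -0.0, 0.0]
wrist_force: [-0.4, 0.8, 0.4]
finger_gap: 85.0
finger_force: 0.0
```

```bash
python3 - <<'E'
from h import *
from station import manip
c=manip.get_calibration("wrist"); im=manip.snapshot("wrist"); cv2.imwrite("pics/wr1.png",im)
print(np.array(c["K"]).round(1).tolist())
o=manip.get_obs(); M=R.from_quat(o["eef_rot"]); y0=M.apply([0,1,0])
print(o["time"],o["eef_pos"],o["joint_pos"].round(2) if hasattr(o["joint_pos"],'round') else o["joint_pos"],np.degrees(np.arctan2(y0[1],y0[0])),M.apply([0,0,1]))
print(M.inv().apply(np.array([577.6,154,180])-o["eef_pos"]))
E
```

```text
[[325.2, 0.0, 279.6], [0.0, 325.2, 210.3], [0.0, 0.0, 1.0]]
1.75 [486.37737611 -55.10621905 212.1335272 ] [ 0.51  0.06 -0.51  1.87  0.03  1.22 -0.47] -26.920798896634825 [-9.99411209e-05 -3.19938102e-04 -9.99999944e-01]
[227.75847226 -13.33926748  32.05750746]
```

View pics/wr1.png

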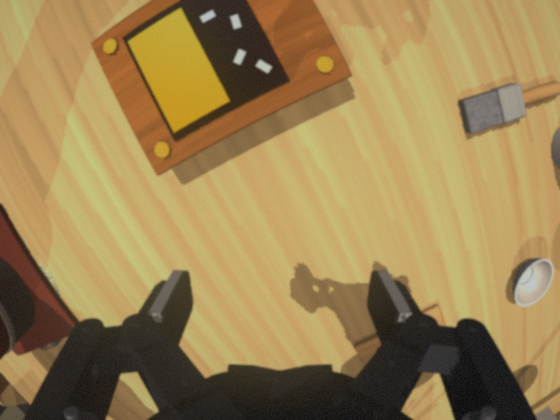

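The wrist picture shows the stand up and to the left, with caps at (110,46), (162,149) and (325,64). The wing is out of view. The arm was limited by joint speed, so I'll continue towards the wing.

drive_tool --steps '[[[45, -3, 6], [0, 0, 0], 85], [[90, -6, 12], [0, 0, 0], 85], [[135, -8, 20], [0, 0, 0], 85], [[170, -10, 26], [0, 0, 0], 85], [[180, -13, 32], [0, 0, 0], 85], [[180, -13, 32], [0, 0, 0], 85], [[180, -13, 32], [0, 0, 0], 85], [[180, -13, 32], [0, 0, 0], 85], [[180, -13, 32], [0, 0, 0], 85]]'

```text
time: 2.65
eef_pos: [556.4, 111.1, 180.6]
eef_rot: [0.852, 0.523, 0.0, 0.001]
wrist_force: [-0.9, -0.1, -1.0]
finger_gap: 85.2
finger_force: 0.0
```

```bash
python3 - <<'E'
from h import *
from station import manip
c=manip.get_calibration("wrist"); np.save("cw.npy",c["cam_to_world"]); im=manip.snapshot("wrist"); cv2.imwrite("pics/wr2.png",cv2.resize(im,(800,600),interpolation=cv2.INTER_CUBIC))
o=manip.get_obs(); M=R.from_quat(o["eef_rot"]); y0=M.apply([0,1,0])
print(o["time"],o["eef_pos"],np.round(o["joint_pos"],2),np.degrees(np.arctan2(y0[1],y0[0])),c["K"],np.round(c["cam_to_world"],3))
E
```

```text
2.7 [556.34941193 111.4370782  180.58732144] [ 0.26  0.27 -0.62  1.73  0.17  1.19 -0.88] -26.899200921805438 [[325.1922621    0.         279.63842403]
 [  0.         325.1922621  210.29428931]
 [  0.           0.           1.        ]] [[ 8.92000e-01 -4.29000e-01 -1.45000e-01  5.93783e+02]
 [-4.53000e-01 -8.45000e-01 -2.85000e-01  1.85032e+02]
 [ 0.00000e+00  3.20000e-01 -9.47000e-01  3.07063e+02]
 [ 0.00000e+00  0.00000e+00  0.00000e+00  1.00000e+00]]
```

View pics/wr2.png

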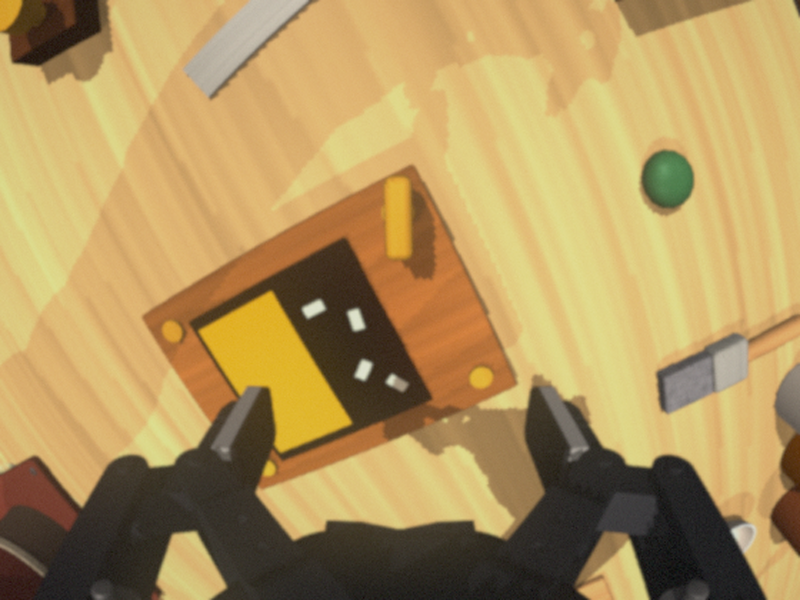

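The wrist picture shows the wing's top face from (398,178) to (399,258), almost along the tool's x axis. The caps are at (172,331), (481,377) and (270,468), and the plate corners at (413,166), (143,317) and (516,381). I'll refit everything with this view.

```bash
cat >> h.py <<'E'
def projf(c,P):
    T=np.linalg.inv(np.array(c["cam_to_world"])); p=np.atleast_2d(P)@T[:3,:3].T+T[:3,3]
    K=np.array(c["K"]); rho=np.hypot(p[:,0],p[:,1]); th=np.arctan2(rho,p[:,2])
    return K[:2,2]+K[0,0]*(th/rho)[:,None]*p[:,:2]
E
python3 - <<'E'
from h import *
from station import manip
c=manip.get_calibration("wrist"); ct=manip.get_calibration("top")
S=np.array([[-85,60,39],[85,-60,39],[-85,-60,39],[105,80,38],[-105,80,38],[105,-80,38]])
us=np.array([[172,331],[481,377],[270,468],[413,166],[143,317],[516,381]])*.7
uw=np.array([[398,178],[399,258]])*.7
E=np.array([[21,0,14],[-21,0,14]])
f=lambda p:np.r_[(projf(c,toW(p,S))-us).ravel(),(projf(c,toW(p,wingpts(p[4],E)))-uw).ravel()]
r=least_squares(f,[490,92,0,.03,.25],x_scale=[10,10,.1,.02,.1]);p=r.x
print(p,"cov",np.sqrt(np.diag(np.linalg.inv(r.jac.T@r.jac))).round(3),f(p).round(1)); np.save("p2.npy",p)
w=toW(p,[85,60,70])[0];d=np.diff(toW(p,wingpts(p[4],E)),axis=0)[0];print("wing",w,"az",np.degrees(np.arctan2(-d[1],-d[0])),"level screw",toW([*p[:3],0],[85,60,70]))
o=manip.get_obs(); M=R.from_quat(o["eef_rot"]); print(M.inv().apply(w-o["eef_pos"]).round(1),"pose",o["eef_pos"])
E
```

```text
[4.91041500e+02 9.26850166e+01 1.71021275e-03 3.93338514e-02
 2.38740431e-01] cov [0.453 0.548 0.003 0.009 0.024] [ 2.1  0.4 -0.1 -1.1 -1.7 -0.8 -0.1 -1.3 -1.3  1.   1.8  3.1 -0.3 -1.7
 -0.3  1.3]
wing [577.47870409 155.01981867  66.09071183] az 63.77524126066451 level screw [[575.93876289 152.8302969   70.        ]]
[ 48.4  -1.  114.5] pose [556.34941193 111.4370782  180.58732144]
```

drive_tool --steps '[[[25, 0, 30], [0, 0, 0], 85], [[48, -1, 60], [0, 0, 0], 85], [[48, -1, 60], [0, 0, 0], 60], [[48, -1, 60], [0, 0, 0], 60], [[48, -1, 60], [0, 0, 0], 60], [[48, -1, 60], [0, 0, 0], 60]]' --force 25

```text
time: 3.3
eef_pos: [577.6, 155.2, 121.5]
eef_rot: [0.852, 0.524, 0.001, 0.001]
wrist_force: [0.3, -0.4, -0.0]
finger_gap: 60.0
finger_force: 0.0
```

```bash
python3 - <<'E'
from h import *
from station import manip
c=manip.get_calibration("wrist"); im=manip.snapshot("wrist"); o=manip.get_obs(); M=R.from_quat(o["eef_rot"])
p=np.load("p2.npy"); w=toW(p,[85,60,70])[0]
print(o["time"],o["eef_pos"],o["finger_gap"],M.inv().apply(w-o["eef_pos"]).round(1))
k=projf(c,toW(p,wingpts(p[4],[[x,y,14] for x,y in((21,7),(21,-7),(-21,-7),(-21,7))])))
x0,y0=(k.mean(0)-[100,75]).astype(int); print(x0,y0,k.round(1).tolist())
y0=min(y0,270);cr=cv2.resize(im[y0:y0+150,x0:x0+200],(800,600),interpolation=cv2.INTER_CUBIC)
cv2.polylines(cr,[((k-[x0,y0])*4).astype(int)],True,(255,0,0),1); cv2.imwrite("pics/wr3.png",cr)
E
```

```text
3.35 [577.58067975 155.32138714 121.39928656] 60.20679542267631 [-0.4 -0.1 55.3]
179 176 [[266.7, 218.5], [292.0, 218.2], [291.8, 284.8], [268.5, 285.1]]
```

View pics/wr3.png

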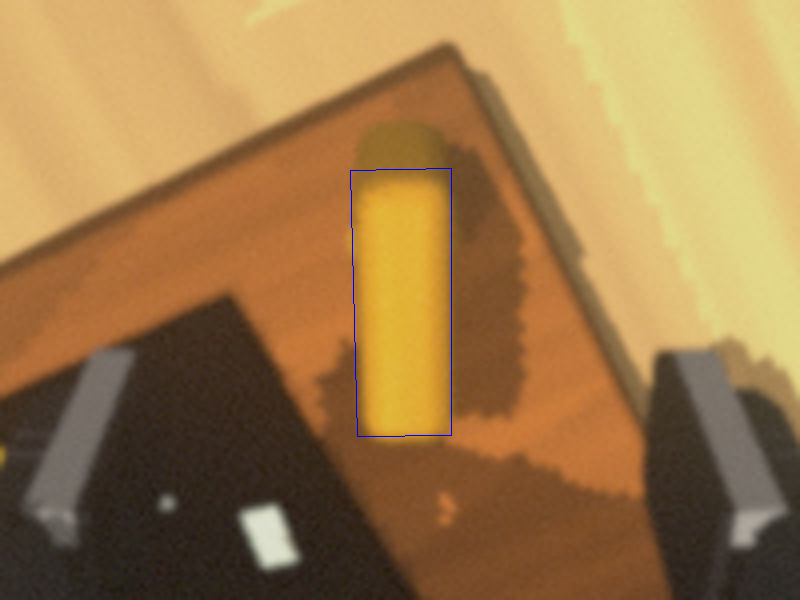

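The fitted outline matches the wing's top face to within 1 px, and the wing is centred between the fingers. I'll go down and grip.

drive_tool --steps '[[[0, 0, 25], [0, 0, 0], 60], [[0, 0, 45], [0, 0, 0], 60], [[0, 0, 54], [0, 0, 0], 60], [[0, 0, 54], [0, 0, 0], 30], [[0, 0, 54], [0, 0, 0], 20], [[0, 0, 54], [0, 0, 0], 16], [[0, 0, 54], [0, 0, 0], 10], [[0, 0, 54], [0, 0, 0], 10], [[0, 0, 54], [0, 0, 0], 10], [[0, 0, 54], [0, 0, 0], 10]]' --force 25

```text
time: 4.35
eef_pos: [578.2, 156.4, 67.0]
eef_rot: [0.852, 0.524, 0.001, 0.0]
wrist_force: [5.8, 0.5, 4.0]
finger_gap: 14.5
finger_force: 25.1
```

drive_tool --steps '[[[-0.3, 0, -0.5], [0, 0, 5], 10], [[-0.6, -0.1, -0.9], [0, 0, 10], 10], [[-0.9, -0.1, -1.4], [0, 0, 15], 10], [[-1.2, -0.2, -1.8], [0, 0, 20], 10], [[-1.2, -0.2, -1.8], [0, 0, 20], 10], [[-1.2, -0.2, -1.8], [0, 0, 20], 10]]'

```text
time: 4.95
eef_pos: [578.0, 155.1, 68.9]
eef_rot: [0.93, 0.368, 0.002, 0.0]
wrist_force: [8.5, -0.8, 1.8]
finger_gap: 14.2
finger_force: 24.4
```

drive_tool --steps '[[[-0.1, 0.2, -0.5], [0, 0, 5], 10], [[-0.3, 0.4, -0.9], [0, 0, 10], 10], [[-0.4, 0.6, -1.4], [0, 0, 15], 10], [[-0.6, 0.7, -1.8], [0, 0, 20], 10], [[-0.6, 0.7, -1.8], [0, 0, 20], 10], [[-0.6, 0.7, -1.8], [0, 0, 20], 10]]'

```text
time: 5.55
eef_pos: [577.4, 154.2, 70.0]
eef_rot: [0.98, 0.201, 0.001, 0.0]
wrist_force: [7.5, 1.3, -1.5]
finger_gap: 14.4
finger_force: 24.4
```

drive_tool --steps '[[[0.1, 0.2, -0.2], [0, 0, 5], 10], [[0.2, 0.4, -0.3], [0, 0, 10], 10], [[0.3, 0.6, -0.3], [0, 0, 15], 10], [[0.4, 0.7, -0.3], [0, 0, 20], 10], [[0.4, 0.7, -0.3], [0, 0, 23.5], 10], [[0.4, 0.7, -0.3], [0, 0, 23.5], 10], [[0.4, 0.7, -0.3], [0, 0, 23.5], 10]]'

```text
time: 6.25
eef_pos: [577.6, 153.5, 70.0]
eef_rot: [1.0, -0.003, 0.001, 0.0]
wrist_force: [6.1, -0.4, -0.6]
finger_gap: 14.2
finger_force: 24.4
```

```bash
python3 - <<'E'
from h import *
from station import manip
c=manip.get_calibration("wrist"); im=manip.snapshot("wrist"); o=manip.get_obs(); M=R.from_quat(o["eef_rot"])
x=M.apply([1,0,0]); print(o["eef_pos"],o["wrist_force"],o["torque"],np.degrees(np.arctan2(x[1],x[0])))
cv2.imwrite("pics/wr4.png",cv2.resize(im,(800,600),interpolation=cv2.INTER_CUBIC))
E
```

```text
[577.63874043 153.40876634  70.04019751] [ 6.92733457 -0.15266748 -2.26203859] [-0.17621932 -1.40592445  0.00485202] -0.3055091128958612
```

View pics/wr4.png

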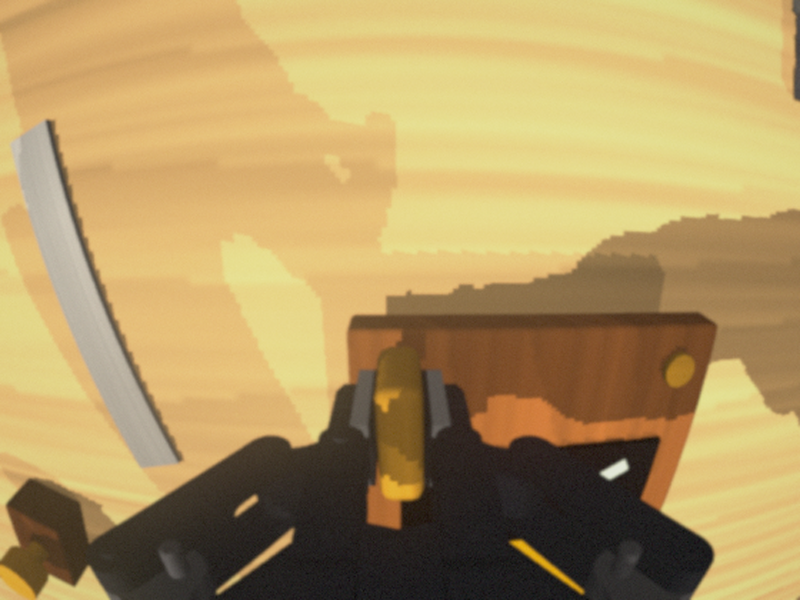

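The wing lies along the plate's long direction, with its top at (400,425) between the pads, and the fingers are clear of the tile. I'll release, lift and check.

drive_tool --steps '[[[0, 0, 0], [0, 0, 0], 20], [[0, 0, 0], [0, 0, 0], 40], [[0, 0, 0], [0, 0, 0], 55], [[0, 0, 0], [0, 0, 0], 55], [[0, 0, -20], [0, 0, 0], 55], [[0, 0, -50], [0, 0, 0], 55], [[-40, 0, -80], [0, 0, 0], 55], [[-80, 0, -110], [0, 0, 0], 55], [[-80, 0, -110], [0, 0, 0], 55], [[-80, 0, -110], [0, 0, 0], 55], [[-80, 0, -110], [0, 0, 0], 55]]'

```text
time: 7.4
eef_pos: [497.1, 153.7, 179.5]
eef_rot: [1.0, -0.003, -0.0, 0.0]
wrist_force: [-0.5, -0.5, 0.2]
finger_gap: 55.1
finger_force: 0.0
```

```bash
python3 - <<'E'
from h import *
from station import manip
c=manip.get_calibration("wrist"); im=manip.snapshot("wrist"); o=manip.get_obs()
print(o["time"],o["eef_pos"],o["wrist_force"])
p=np.load("p2.npy"); p[3]=0;p[4]=1.35
k=projf(c,toW(p,wingpts(1.35,[[x,y,14] for x,y in((21,7),(21,-7),(-21,-7),(-21,7))])))*800/560
e=projf(c,toW(p,np.array([[105,80,38],[105,-80,38],[-105,-80,38],[-105,80,38]])))*800/560
im=cv2.resize(im,(800,600),interpolation=cv2.INTER_CUBIC)
for q in(k,e): cv2.polylines(im,[q.astype(int)],True,(255,0,0),1)
print(k.round(),e.round()); cv2.imwrite("pics/wr5.png",im)
E
```

```text
7.45 [497.07204791 153.75487565 179.02831029] [ 0.40982809 -0.67201446 -0.6000836 ]
[[387. 113.]
 [417. 113.]
 [417. 200.]
 [387. 200.]] [[366. 121.]
 [630. 134.]
 [591. 431.]
 [374. 440.]]
```

View pics/wr5.png

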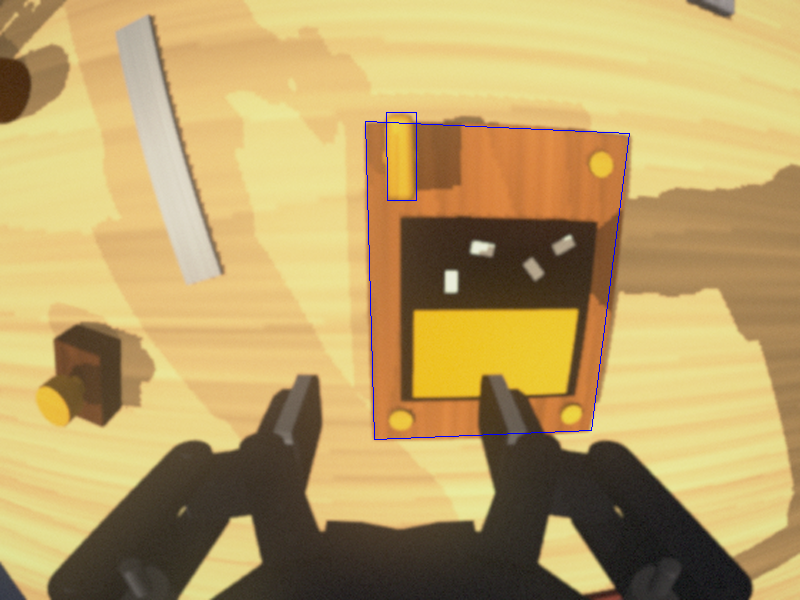

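The wing now lies parallel to the long edges. The wing and plate both match the level model's outline in the original place, to within 1 mm or so, and the gripper is clear. I'll hand in.

```bash
python3 -c "
from station import manip
print(manip.sign_off())"
```

```text
the job is handed in; nothing more can be done
None
```

I turned the wing screw clockwise about 64° until its wing lay parallel to the stand's long edges, then let go and backed the gripper clear. The last picture matches a level stand in its original place; I did not check the load on the feet directly. The job is handed in.

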